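# Set up the recipe board and hold the spring clip open over it

### The arm

A 6-joint arm with a two-finger parallel gripper is mounted at the origin on a cart in front of the work surface, level with it; the furniture and walls round the work are solid. World frame = base frame: x ahead of the robot, y to its left, z up, the work surface at z = 0. Lengths are in m, angles in degrees, forces in N, time in s.
With the tool pointing down it reaches from about 0.4 to 0.825 m from the base axis. Payload 7 kg.
Tool frame: the origin (TCP) lies at the very end of the fingers, on their centre line; the grasp point (between the pads) lies 19 mm behind it (ctrl.grasp_offset is the distance from the TCP to the grasp point, in m); z points along the fingers, y is the line along which they close (so a half turn about z gives the same grasp; the last joint's range is limited). The gripper opens to 88 mm and grips with 3 to 60 N. Pads are 19 mm wide; open, the fingers measure 130 mm over their backs; the gripper's body (78 mm by 193 mm) begins 47 mm behind the grasp point.
Start: joints at [-54.597, 20.546, 0.682, 0, -70.136, -16.507], TCP at [0.219, -0.639, 0.194] pointing down, gripper open.
Joint ranges: [-176.03, 176.03], [-82.01, 121.73], [-58.28, 71.71], [-173.87, 95.51], [-174.79, -0.11], [-173.66, 173.66]. Speed limits (degrees/s): [136.94, 136.94, 172.46, 180, 180, 180].

### API

Orientations are given as [roll, pitch, yaw] about the fixed x, y, z axes, in that order (R = Rz(yaw) Ry(pitch) Rx(roll)).
In Python, from plant import ctrl gives the robot as it stands. The module is installed in compiled form; this text tells all that it offers.
- The arm moves only by the tool jog_arm, never from a script. Its argument "plan" is a list that holds one entry, the list of rows, each a list of 7 numbers: the opening, from 0 (shut) to 1 (fully open), then the shift along the tool's x, y, z in m, then the turn, a rotation vector about the tool's x, y, z in degrees. A call has 1 to 20 rows; each row is the pose to reach, as a shift and turn from the pose commanded when the call began, along the tool's axes at that moment; what a row does not reach only later rows make up. A row lasts 1/8 s, in which the tool goes at most 62.5 mm and 10.7 degrees, less where a joint would pass 70% of its speed; a pose out of reach is approached as far as the arm can. A call with a gripper value outside its range is refused whole. The fingers move at their own pace and stop on an object; the grip force is fixed at half the most. Time passes only in rows, so rows that repeat a pose let the fingers close. It gives the time, the measured TCP pose, the force, the opening and the grip force at its end, in the units of the state.
- ctrl.get_obs(): the state, without advancing time (a new reading comes with each control period).
- ctrl.snapshot(name): name is "scene" or "top"; returns a dict with "image" (420x560x3 uint8, red, green, blue), "vertical_fov" (degrees; the focal length in pixels is half the picture's height over the tangent of half this angle, whatever the lens; pixels are square), "cx", "cy" (the principal point, pixels), "k1" (the pictures are not rectified: a ray, as slopes to the right and down, at radius r is drawn at 1 + k1 r^2 times it, then the intrinsics apply), "R" (3x3) and "t" (3): a world point X has camera coordinates R X + t. Camera axes: x right, y down, z forward; pixel columns grow to the right and rows downward; lengths in m; the calibration is good to about 2 mm. A picture is of the moment at which its call begins. There is no depth.
- ctrl.close_job(): hands the job in; it is judged then, once.
The state is a dict: "clock": time; "joint_pos": joint angles; "qvel": joint speeds; "tau": joint torques, N m; "tool_pos": TCP position; "orientation": TCP orientation; "force": force on the tool from outside, world axes, zero at the start; "moment": the same for the moment, N m; "opening": finger opening in m; "gripper_force": force on a finger pad.
Only numpy, scipy, OpenCV 4.12 (cv2) and the standard library are available. Lean on these libraries where they do the work, as an engineer would, in place of code of your own. Each camera call takes 0.05 s, during which the arm holds its last target. There are 200 camera calls.

### The job

Take the recipe board out of the low rack and stand it upright, fully down, in the slot of the raised stand, and let go of it. Then squeeze the big spring clip off its holder and bring it down over the middle of the board's top edge with its jaws gaping, the board's edge between them and touched by neither, so that I can slip a note in. Finish while still holding the clip squeezed open there, and leave the other things on the worktop where they are.

Things in the scene. Friction and masses are not known exactly. Their poses are not given: they have to be found in the camera images.
- card_center (a point): centre of the recipe board: a light wooden tablet with a sheet of paper on its front, loose, 8 mm thick (its x axis), 130 mm wide (y), 100 mm high (z, up), about 70 g. The point is in the middle of the board, 50 mm below its top edge. It starts upright in the low rack, its lower edge 12 mm above the worktop, and can be pinched across its thickness at the top edge
- card: the same recipe board; origin at the middle of its lower edge, axes as card_center
- rack: low wooden rack, fixed: foot 85 x 110 x 12 mm with a slot on top along its y axis, between two 100 mm long rails with lips flared outward, lip tops 48 mm above the worktop. The slot is 10.5 mm wide, open at both ends. Origin at the centre of the underside; the board starts in it, parallel to it
- stand: raised wooden stand, fixed, the taller one: foot 110 x 130 x 12 mm, two steel pillars, and a narrow beam with the same kind of slot along its y axis (100 mm long, x across it). Origin at the centre of the underside
- stand_slot (a point): middle of the floor of the stand's slot, 60 mm above the worktop: where the middle of the board's lower edge belongs. The slot is 10.5 mm wide in x, 25 mm deep, open at both ends in y; above it lips flared outward to about 28 mm wide guide the board in, lip tops 96 mm above the worktop. Axes: y along the slot, z up
- holder: clip holder, fixed: foot 80 x 80 x 12 mm with an upright steel rib on top, 6 mm thick (x), 50 mm wide (y), its top 42 mm above the worktop; the clip starts biting it. Origin at the centre of the underside
- clip: large steel spring clip, loose, 70 g, 90 mm high, 40 mm wide along its pivot (y axis): two levers on a coil-spring pivot 45 mm above its origin, handles upward, jaws downward; squeezing the two handles together along its x axis opens the jaws along x. Origin midway between the jaw tips (lowest point of the clip), x across the jaws, z up towards the handles. It starts upright on the holder, jaw tips 12 mm above the worktop
- clip_grip (a point): point midway between the handles' grey rolls, 85 mm above the jaw tips on the clip's mid-plane. The rolls are 10 mm thick and 44 mm long along y; they measure 56 mm over their outsides (along x) at rest on the holder and 34 mm when squeezed to a lever angle of 0.25, about 30 mm at the stop; below them the handles slope inward to the pivot 40 mm lower. Squeezing takes about 5 N to start and 12 N at each handle at the stop
- clip_jaw (a point): point midway between the two jaw tips, the clip's lowest point on its mid-plane; the jaws are hollow between them up to about 37 mm above this point
- clip_a (a joint): opening angle of either jaw lever (both move alike): 0 biting the 6 mm rib, -0.07 fully shut, 0.30 at the stop, fully open. The gap between the jaw tips is about 6 mm + 90 mm times this angle (33 mm at the stop)
- salt: bystander: salt shaker with grey cap, 44 mm across, 90 mm high; origin under its centre
- tuna: bystander: flat round tin, 86 mm across, 40 mm high; origin under its centre
- garlic: bystander: bulb of garlic, 60 mm; origin under its centre
- tin: bystander: small tin, 57 mm across, 72 mm high; origin under its centre
Mind the look-alikes: they are no part of the job. What is shaped like the stand but pink is not meant.

How it is judged:
By the outcome, as a careful person would: the job done as asked, in the order asked, and still so for the second after the job is handed in, while the arm keeps its last pose, push and grip.
It also fails if it takes over 58 s, if anything falls off the work surface, if the arm or the gripper's body presses on something with over 40 N, if the wrist force passes 120 N, or if a joint passes its speed limit or range.

## Working session

There is one attempt and no reset: what is moved stays moved. The work goes in short steps, Python scripts to look and compute and a tool call to move; the robot and the scene stay as the last step left them, time stands still between calls to the robot, and variables do not carry over. Pictures are saved under pics/ and viewed, at most 10 in all, crops included, and the job is handed in when it is done.

Besides the shell and the picture viewer there is one more tool, called after "Call:" as name(argument=value, ...), one argument or row to a line, values as JSON. jog_arm: Moves the arm, as the interface text tells. Its arguments: {"type":"object","properties":{"plan":{"type":"array","items":{"type":"array","items":{"type":"array","items":{"type":"number"}}}}},"required":["plan"]}

```bash
mkdir -p pics; cat > h.py <<'E'
import numpy as np, cv2
from plant import ctrl
def snap(n,f=None):
    s=ctrl.snapshot(n)
    if f: cv2.imwrite('pics/'+f,s['image'][:,:,::-1])
    np.save('pics/%s.npy'%n,s,allow_pickle=True)
    return s
def load(n): return np.load('pics/%s.npy'%n,allow_pickle=True).item()
def K(s):
    f=210/np.tan(np.radians(s['vertical_fov'])/2)
    return np.array([[f,0,s['cx']],[0,f,s['cy']],[0,0,1.]]),np.array([s['k1'],0,0,0,0.])
def ray(s,p):
    k,d=K(s); u=cv2.undistortPoints(np.array(p,float).reshape(-1,1,2),k,d).reshape(-1,2)
    R=np.array(s['R']);t=np.array(s['t'])
    return -R.T@t,np.c_[u,np.ones(len(u))]@R
def onz(s,p,z):
    c,d=ray(s,p); return c+d*((z-c[2])/d[:,2])[:,None]
def tri(s1,p1,s2,p2):
    out=[]
    for a,b in zip(np.reshape(p1,(-1,2)),np.reshape(p2,(-1,2))):
        c1,d1=ray(s1,a);c2,d2=ray(s2,b);d1=d1[0]/np.linalg.norm(d1);d2=d2[0]/np.linalg.norm(d2)
        A=np.c_[d1,-d2];x=np.linalg.lstsq(A,c2-c1,rcond=None)[0]
        q1=c1+d1*x[0];q2=c2+d2*x[1];out.append(np.r_[(q1+q2)/2,np.linalg.norm(q1-q2)])
    return np.array(out)
def proj(s,X):
    k,d=K(s);R=np.array(s['R']);t=np.array(s['t'])
    return cv2.projectPoints(np.array(X,float).reshape(-1,1,3),cv2.Rodrigues(R)[0],t,k,d)[0].reshape(-1,2)
E
python3 - <<'E'
from h import *
for n in('scene','top'):
    s=snap(n)
    cv2.imwrite('pics/%s0.png'%n,cv2.resize(s['image'][:,:,::-1],(800,600),interpolation=cv2.INTER_CUBIC))
    print(n,-np.array(s['R']).T@s['t'],s['vertical_fov'],s['k1'],s['R'])
o=ctrl.get_obs();print(o['tool_pos'],o['orientation'],o['opening'],o['clock'],ctrl.grasp_offset)
E
```

```text
scene [-0.38237982  0.48424781  0.70525834] 46.07984817776869 -0.09805538402197815 [[-0.49740392 -0.86737015  0.01607344]
 [-0.45769677  0.24664212 -0.85421386]
 [ 0.73695522 -0.43224609 -0.51967328]]
top [ 0.35109967 -0.04497761  0.99792573] 54.94155788840422 0.010349175504843943 [[-0.00855724 -0.99993788 -0.00714177]
 [-0.98481671  0.00966578 -0.17332808]
 [ 0.17338635  0.00555013 -0.98483825]]
[ 0.21840063 -0.63817383  0.19349475] [ 1.79912324e+02 -1.01003776e-02 -1.61111421e+02] 0.08765682318265441 0.1 0.0188
```

View pics/scene0.png

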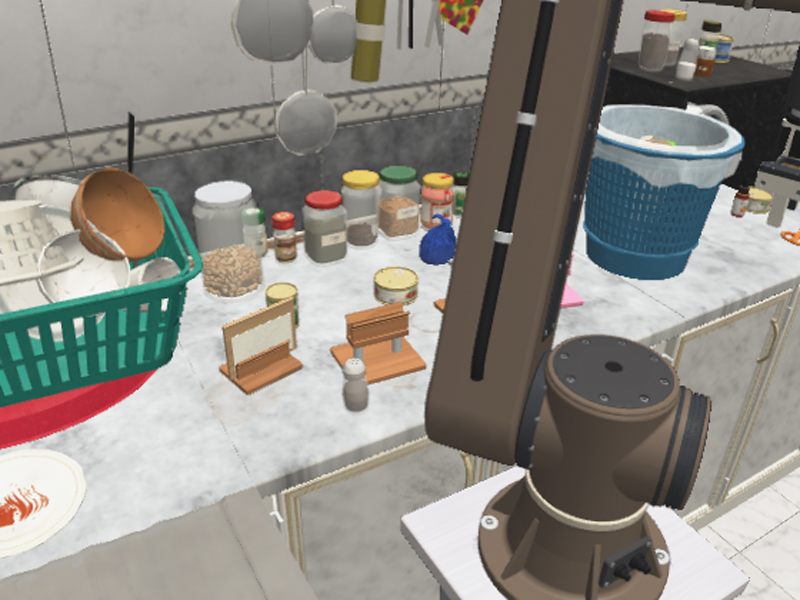

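View pics/top0.png

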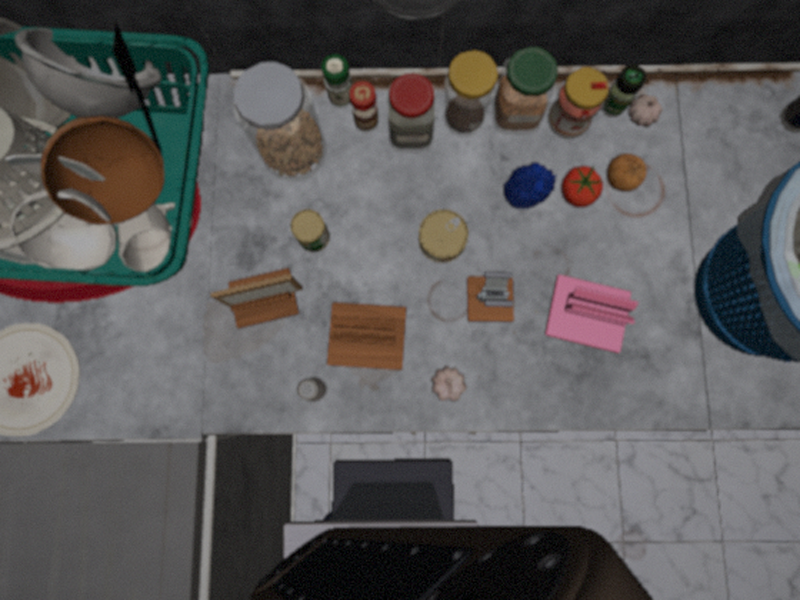

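The scene view shows the board in its rack at (260,340), the stand at (378,345) and the salt at (355,385). In the top view the board is at (257,287), the stand at (367,335), the clip at (495,288), the pink decoy at (592,312), the garlic at (449,384) and the salt at (311,388). I'll crop in closer.

```bash
python3 - <<'E'
from h import *
t=load('top')['image'];s=load('scene')['image']
c=np.zeros((600,675,3),np.uint8)
r=lambda a:cv2.resize(a,None,fx=3,fy=3,interpolation=cv2.INTER_CUBIC)
c[:315]=r(t[175:280,140:365]); c[315:,:510]=r(s[187:282,150:320])
cv2.imwrite('pics/crop0.png',c[:,:,::-1])
S=load('top');hsv=cv2.cvtColor(t,cv2.COLOR_RGB2HSV)
m=cv2.inRange(hsv,(3,90,60),(20,255,255));m[:175]=0;m[285:]=0;m[:,:140]=0;m[:,375:]=0
for k in cv2.findContours(m,cv2.RETR_EXTERNAL,cv2.CHAIN_APPROX_NONE)[0]:
    if cv2.contourArea(k)<150: continue
    P=onz(S,k.reshape(-1,2),.012)[:,:2].astype(np.float32)
    print(cv2.boundingRect(k),cv2.minAreaRect(P*1000), cv2.approxPolyDP(k,3,True).reshape(-1,2).tolist())
E
```

```text
(229, 212, 55, 47) ((456.7982177734375, 23.355361938476562), (126.94232177734375, 107.23173522949219), 85.69319915771484) [[233, 212], [230, 254], [280, 257], [283, 215]]
(161, 205, 48, 24) ((503.9107971191406, 200.36837768554688), (41.902034759521484, 111.72618865966797), 12.745589256286621) [[205, 205], [162, 213], [166, 228], [207, 219]]
(327, 194, 32, 31) ((518.5848388671875, -189.89682006835938), (75.83485412597656, 75.30030822753906), 89.46263885498047) [[328, 194], [328, 223], [358, 224], [358, 215], [340, 215], [333, 208], [339, 194]]
(148, 188, 63, 22) ((549.8103637695312, 217.1796875), (36.837608337402344, 153.828369140625), 7.601044178009033) [[210, 201], [199, 188], [161, 197], [158, 204], [148, 206], [153, 209], [199, 196]]
```

View pics/crop0.png

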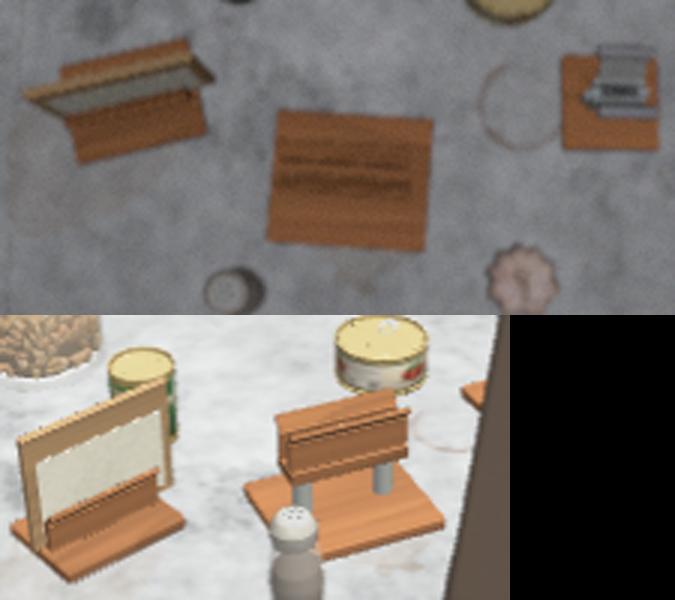

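The crop shows the board's top edge running from (27,93) to (190,57) in the top part and from (20,440) to (168,380) in the scene part. The clip's rolls are at (622,50) and (630,112), so they run along world y.

```bash
python3 - <<'E'
from h import *
np.set_printoptions(precision=4,suppress=True)
T=load('top');S=load('scene')
ct=lambda p:np.array(p)/3+[140,175]-.33
cs=lambda p:(np.array(p)-[0,315])/3+[150,187]-.33
a=ct([[27,94],[189,57]]);b=cs([[21,440],[168,381]])
print('board top z112',onz(T,a,.112),onz(S,b,.112),tri(T,a,S,b))
q=onz(T,a,.112);d=q[1]-q[0];print(np.linalg.norm(d),np.degrees(np.arctan2(-d[1],-d[0])))
f=onz(T,ct([[80,162],[207,134],[187,38],[62,68]]),.012);print('rackfoot',f,f.mean(0),np.linalg.norm(np.diff(f,axis=0),axis=1))
h=onz(T,ct([[562,55],[660,55],[660,150],[562,150]]),.012);print('holder',h,h.mean(0))
r=onz(T,ct([[597,50],[645,50],[600,112],[657,112]]),.1);print('rolls',r)
l=ct([[281,162],[409,162],[411,185],[277,185]]);print('stand lip',onz(T,l,.096))
l=cs([[277,417],[395,390],[409,410],[285,440]]);print('stand lip scene',onz(S,l,.096))
f=cs([[245,490],[325,560],[443,525]]);print('stand foot scene',onz(S,f,.012))
print('salt',onz(T,ct([[230,288]]),.09),'tin/tuna')
o=ctrl.get_obs();
from scipy.spatial.transform import Rotation as Ro
print(Ro.from_euler('xyz',o['orientation'],degrees=True).as_matrix())
E
```

```text
board top z112 [[0.5124 0.2565 0.112 ]
 [0.5393 0.1367 0.112 ]] [[0.5108 0.261  0.112 ]
 [0.5362 0.1355 0.112 ]] [[0.5137 0.2589 0.1091 0.003 ]
 [0.5388 0.1358 0.1111 0.0025]]
0.12279214335814191 102.66409170673431
rackfoot [[0.4735 0.2443 0.012 ]
 [0.4957 0.1408 0.012 ]
 [0.5767 0.1593 0.012 ]
 [0.5522 0.2625 0.012 ]] [0.5245 0.2017 0.012 ] [0.1059 0.0832 0.1061]
holder [[ 0.5591 -0.1529  0.012 ]
 [ 0.5583 -0.2341  0.012 ]
 [ 0.4789 -0.2308  0.012 ]
 [ 0.4796 -0.1507  0.012 ]] [ 0.519  -0.1921  0.012 ]
rolls [[ 0.5441 -0.1698  0.1   ]
 [ 0.5438 -0.2061  0.1   ]
 [ 0.4966 -0.1705  0.1   ]
 [ 0.4962 -0.2131  0.1   ]]
stand lip [[ 0.4616  0.069   0.096 ]
 [ 0.4607 -0.0269  0.096 ]
 [ 0.4434 -0.0283  0.096 ]
 [ 0.4444  0.0717  0.096 ]]
stand lip scene [[ 0.4731  0.0738  0.096 ]
 [ 0.4643 -0.0249  0.096 ]
 [ 0.4339 -0.0196  0.096 ]
 [ 0.442   0.0826  0.096 ]]
stand foot scene [[ 0.5062  0.0879  0.012 ]
 [ 0.3959  0.0739  0.012 ]
 [ 0.3905 -0.0271  0.012 ]]
salt [[0.3688 0.1064 0.09  ]] tin/tuna
[[-0.9461 -0.3237 -0.0007]
 [-0.3237  0.9461  0.0014]
 [ 0.0002  0.0015 -1.    ]]
```

```bash
cat >> h.py <<'E'
from scipy.spatial.transform import Rotation as Ro
def go(*ts,o=None):
    o=o or ctrl.get_obs();R0=Ro.from_euler('xyz',o['orientation'],degrees=True)
    print('at',o['clock'],np.round(o['tool_pos'],4),np.round(o['orientation'],2),o['opening'],np.round(o['force'],1))
    for x,y,z,yaw in ts:
        d=R0.inv().apply(np.array([x,y,z])-o['tool_pos'])
        r=(R0.inv()*Ro.from_euler('xyz',[180,0,yaw],degrees=True)).as_rotvec(degrees=True)
        print(np.round(d,4).tolist(),np.round(r,2).tolist())
E
python3 -c "
from h import *
go((.5,-.25,.2,-115),(.525,.198,.16,-77.7))"
```

```text
at 0.1 [ 0.2184 -0.6382  0.1935] [ 1.7991e+02 -1.0000e-02 -1.6111e+02] 0.08765682318265441 [-0.5 -0.1 -0.3]
[-0.3921, 0.2761, -0.0062] [0.09, 0.03, -46.11]
[-0.5608, 0.6918, 0.0345] [0.08, 0.06, -83.41]
```

Call:
jog_arm(
  plan=[
    [[0.6,-0.392,0.276,-0.006,0.09,0.03,-46],[0.6,-0.392,0.276,-0.006,0.09,0.03,-46],[0.6,-0.392,0.276,-0.006,0.09,0.03,-46],[0.6,-0.392,0.276,-0.006,0.09,0.03,-46],[0.6,-0.392,0.276,-0.006,0.09,0.03,-46],[0.6,-0.392,0.276,-0.006,0.09,0.03,-46],[0.6,-0.392,0.276,-0.006,0.09,0.03,-46],[0.6,-0.561,0.692,0.0345,0.08,0.06,-83.4],[0.6,-0.561,0.692,0.0345,0.08,0.06,-83.4],[0.6,-0.561,0.692,0.0345,0.08,0.06,-83.4],[0.6,-0.561,0.692,0.0345,0.08,0.06,-83.4],[0.6,-0.561,0.692,0.0345,0.08,0.06,-83.4],[0.6,-0.561,0.692,0.0345,0.08,0.06,-83.4],[0.6,-0.561,0.692,0.0345,0.08,0.06,-83.4],[0.6,-0.561,0.692,0.0345,0.08,0.06,-83.4],[0.6,-0.561,0.692,0.0345,0.08,0.06,-83.4],[0.6,-0.561,0.692,0.0345,0.08,0.06,-83.4],[0.6,-0.561,0.692,0.0345,0.08,0.06,-83.4]],
  ],
)

```text
clock: 2.35
tool_pos: [0.5251, 0.1968, 0.1599]
orientation: [-180.0, -0.1, -77.8]
force: [1.4, -0.3, 0.4]
opening: 0.0524
gripper_force: 0.0
```

```bash
python3 - <<'E'
from h import *
o=ctrl.get_obs()
t=snap('top')['image'];s=snap('scene')['image']
c=np.zeros((600,800,3),np.uint8)
r=lambda a:cv2.resize(a,None,fx=3,fy=3,interpolation=cv2.INTER_CUBIC)
c[:300,:400]=r(t[165:265,120:254])[:,:400]; c[300:,:400]=r(s[170:270,135:269])[:,:400]
c[:300,400:]=r(t[170:270,235:369])[:,:400];c[300:,400:]=r(s[170:270,230:364])[:,:400]
cv2.imwrite('pics/c1.png',c[:,:,::-1])
go((.525,.198,.08,-77.7),o=o)
for S in(load('top'),load('scene')): print(proj(S,[o['tool_pos'],[.525,.198,.112]]))
E
```

```text
at 2.35 [0.5251 0.1968 0.1599] [-1.7999e+02 -9.0000e-02 -7.7760e+01] 0.052410579132214634 [ 1.4 -0.3  0.4]
[-0.0013, -0.0001, 0.0799] [-0.01, -0.09, -0.06]
[[169.63005622 195.83836921]
 [175.11121521 200.19281678]]
[[180.44361252 199.20100305]
 [181.78639161 217.85946983]]
```

View pics/c1.png

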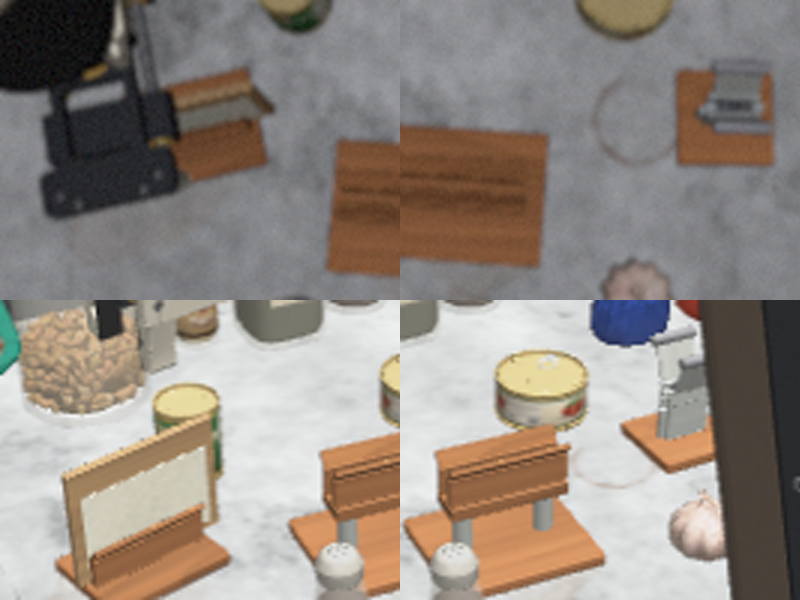

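The gripper hovers over the board. In the scene crop the fingertips show at about (105,338) and (158,370), somewhat higher than I expected, so I'll check the projection of the tips.

```bash
python3 - <<'E'
from h import *
o=ctrl.get_obs();S=load('scene');R=Ro.from_euler('xyz',o['orientation'],degrees=True)
for y in(-.047,-.026,.026,.047):
  for z in (0,-.06):
    w=R.apply([0,y,z])+o['tool_pos'];print(y,z,(proj(S,w)[0]-[135,170])*3+[0,300], (proj(load('top'),w)[0]-[120,165])*3)
r=[[678,70],[773,70],[773,163],[678,163]]
# board top corners in the scene, compare
b=(np.array([[66,474],[211,419]])-[0,300])/3+[135,170]-.33
print(onz(S,b,.112))
E
```

```text
-0.047 0 [102.26552366 363.26042328] [137.36798654  29.18676575]
-0.047 -0.06 [ 94.41583922 291.59640199] [111.06805704   6.47578734]
-0.026 0 [117.18921811 373.81750461] [142.45587864  57.20174727]
-0.026 -0.06 [109.63955186 301.52051968] [116.42043311  36.46153913]
0.026 0 [155.84703067 401.13879337] [155.21879361 127.56820618]
0.026 -0.06 [149.13648631 327.25472208] [129.85747919 111.85382974]
0.047 0 [172.18387005 412.67388042] [160.44099123 156.39778014]
0.047 -0.06 [165.85483229 338.14183299] [135.35998347 142.77426871]
[[0.513354   0.26018859 0.112     ]
 [0.53422995 0.13801526 0.112     ]]
```

```bash
python3 - <<'E'
from h import *
s=load('scene')['image'];t=load('top')['image']
r=lambda a:cv2.resize(a,None,fx=6,fy=6,interpolation=cv2.INTER_CUBIC)
c=np.hstack([r(s[120:220,145:210]),r(t[165:265,130:195])])
cv2.imwrite('pics/c2.png',c[:,:,::-1])
E
```

```text
(no output)
```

View pics/c2.png

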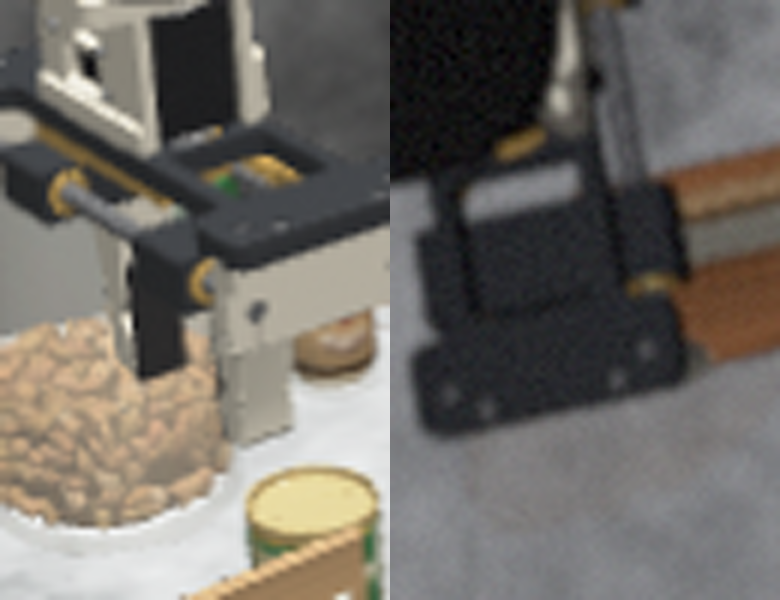

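The near finger ends at (262,437) and the far one at (160,378) in the scene crop. That is about 10 px above the projected TCP, so I'll descend part way and check again from near.

Call:
jog_arm(
  plan=[
    [[0.6,-0.001,0,0.04,0,0,0],[0.6,-0.001,0,0.055,0,0,0],[0.6,-0.001,0,0.055,0,0,0]],
  ],
)

```text
clock: 2.82
tool_pos: [0.5247, 0.1978, 0.1042]
orientation: [179.9, -0.2, -77.7]
force: [0.4, 0.8, 0.7]
opening: 0.0529
gripper_force: 0.0
```

```bash
python3 - <<'E'
from h import *
o=ctrl.get_obs()
s=snap('scene');t=snap('top')
print(o['tool_pos'],(proj(s,o['tool_pos'])[0]-[145,150])*6,(proj(t,o['tool_pos'])[0]-[140,165])*6)
r=lambda a:cv2.resize(a,None,fx=6,fy=6,interpolation=cv2.INTER_CUBIC)
c=np.hstack([r(s['image'][150:250,145:210]),r(t['image'][165:265,140:205])])
cv2.imwrite('pics/c3.png',c[:,:,::-1])
E
```

```text
[0.52467349 0.19778292 0.10421142] [223.32975607 424.993919  ] [216.74393515 215.94272927]
```

View pics/c3.png

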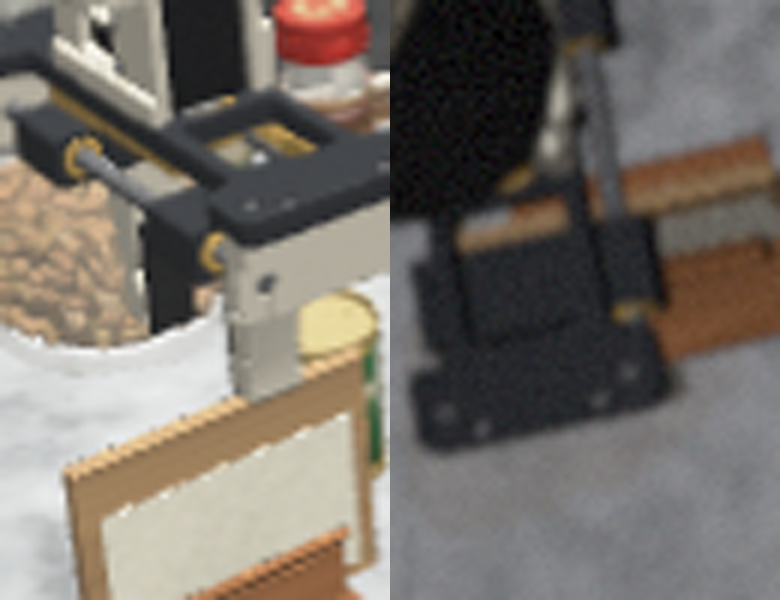

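The near finger's end shows at (270,393), right at the board's top edge, and the force reading is about zero. I'll go lower and see whether it passes in front of the board.

Call:
jog_arm(
  plan=[
    [[0.6,0,0,0.024,0,0,0],[0.6,0,0,0.024,0,0,0],[0.6,0,0,0.024,0,0,0]],
  ],
)

```text
clock: 3.3
tool_pos: [0.5258, 0.199, 0.0822]
orientation: [-179.9, -0.1, -77.7]
force: [-0.1, -0.5, 0.9]
opening: 0.0527
gripper_force: 0.0
```

```bash
python3 - <<'E'
from h import *
o=ctrl.get_obs()
s=snap('scene');t=load('top')
print(o['tool_pos'],o['force'],(proj(s,o['tool_pos'])[0]-[145,150])*6)
R=Ro.from_euler('xyz',o['orientation'],degrees=True)
for z in(.066,.1):
  print(z,[((proj(t,R.apply([.039,y,-z])+o['tool_pos']+[0,0,.024])[0]-[140,165])*6+[390,0]).round() for y in(-.0965,-.0365,0,.0365,.0965)])
r=lambda a:cv2.resize(a,None,fx=5,fy=5,interpolation=cv2.INTER_CUBIC)
cv2.imwrite('pics/c4.png',r(s['image'][130:250,125:265])[:,:,::-1])
E
```

```text
[0.52579035 0.19901163 0.08217419] [-0.14530215 -0.50341535  0.87532938] [224.13149319 473.42784945]
0.066 [array([ 612., -107.]), array([643.,  53.]), array([662., 152.]), array([681., 253.]), array([713., 421.])]
0.1 [array([ 586., -138.]), array([618.,  28.]), array([637., 131.]), array([657., 235.]), array([690., 410.])]
```

View pics/c4.png

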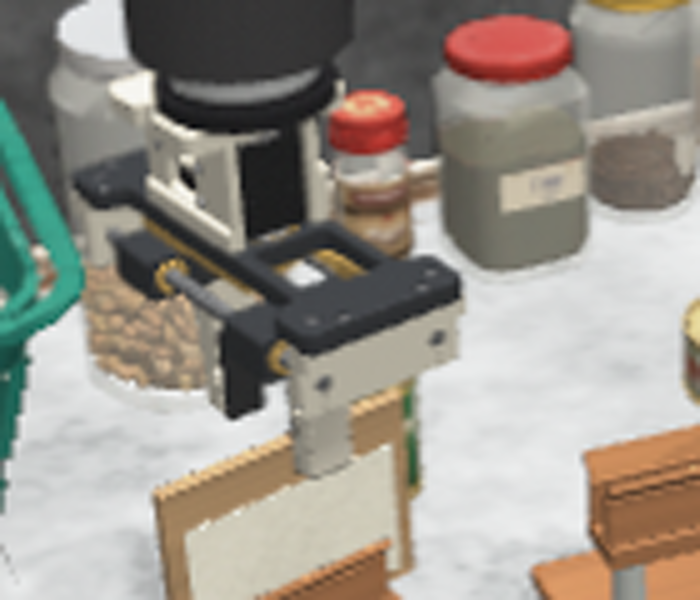

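The near finger is now in front of the board, its end at (325,470) against an edge at about y=427. It has straddled the board, so I'll go a bit lower and close.

Call:
jog_arm(
  plan=[
    [[0.6,0,0,0.017,0,0,0],[0.4,0,0,0.017,0,0,0],[0.2,0,0,0.017,0,0,0],[0.05,0,0,0.017,0,0,0],[0.0,0,0,0.017,0,0,0],[0.0,0,0,0.017,0,0,0],[0.0,0,0,0.017,0,0,0]],
  ],
)

```text
clock: 4.22
tool_pos: [0.5256, 0.1989, 0.0641]
orientation: [-179.9, -0.1, -77.7]
force: [1.9, 0.7, -0.4]
opening: 0.0079
gripper_force: 29.9
```

```bash
python3 - <<'E'
from h import *
go((.4545,.0235,.25,-94.5))
o=ctrl.get_obs();print(o['moment'],o['gripper_force'])
E
```

```text
at 4.225 [0.5256 0.1989 0.0641] [-1.7992e+02 -8.0000e-02 -7.7680e+01] 0.00787905942863178 [ 1.9  0.7 -0.4]
[0.1564, 0.1066, -0.1858] [-0.09, -0.07, 16.82]
[ 0.08572056 -0.57191223  0.11529254] 29.91820514202118
```

Gripped at 7.9 mm with no side load. I'll lift and carry the board over the stand.

Call:
jog_arm(
  plan=[
    [[0,0,0,-0.03,0,0,0],[0,0,0,-0.08,0,0,0],[0,0,0,-0.13,0,0,0],[0,0.04,0.025,-0.13,0,0,4],[0,0.08,0.055,-0.13,0,0,9],[0,0.12,0.08,-0.13,0,0,13],[0,0.156,0.107,-0.125,0,0,16.8],[0,0.156,0.107,-0.125,0,0,16.8],[0,0.156,0.107,-0.125,0,0,16.8]],
  ],
)

```text
clock: 5.35
tool_pos: [0.4539, 0.0237, 0.1893]
orientation: [-179.9, -0.1, -94.5]
force: [-1.0, 0.3, -0.6]
opening: 0.0081
gripper_force: 29.9
```

```bash
python3 - <<'E'
from h import *
o=ctrl.get_obs()
s=snap('scene');t=snap('top')
go((.4545,.0235,.112,-94.5),o=o)
for S in(s,t): print(proj(S,[[.4545,.0235,.096],o['tool_pos'],o['tool_pos']+np.array([0,0,.048])]))
r=lambda a:cv2.resize(a,None,fx=5,fy=5,interpolation=cv2.INTER_CUBIC)
c=np.hstack([r(s['image'][150:270,220:310]),np.zeros((600,350,3),np.uint8)]);c[:500,450:]=r(t['image'][170:270,220:290])
cv2.imwrite('pics/c5.png',c[:,:,::-1])
E
```

```text
at 5.35 [0.4539 0.0237 0.1893] [-1.7993e+02 -6.0000e-02 -9.4510e+01] 0.008146542269059547 [-1.   0.3 -0.6]
[0.0, -0.0005, 0.0773] [-0.07, -0.06, -0.01]
[[265.27955625 218.89298628]
 [265.52363249 183.19501424]
 [265.62396764 163.50311292]]
[[253.54824321 231.63716099]
 [249.9769293  226.69729051]
 [247.84918724 223.52724611]]
```

View pics/c5.png

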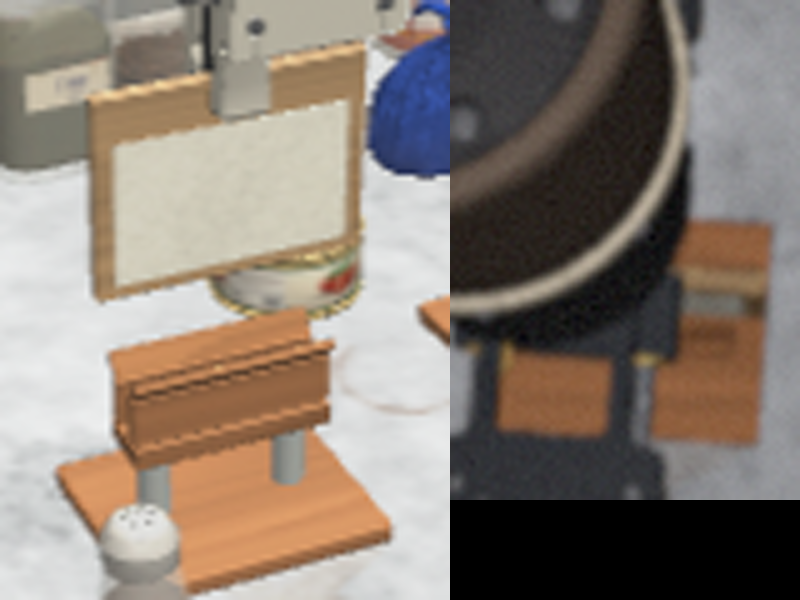

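The board hangs level over the stand, with its lower corners at (102,298) and (362,240). Its lower-edge midpoint falls where I predicted, and the slot mouth is directly below at (110–333,310–395). I'll lower it in stages.

Call:
jog_arm(
  plan=[
    [[0,0,-0.0005,0.02,0,0,0],[0,0,-0.0005,0.035,0,0,0],[0,0,-0.0005,0.045,0,0,0],[0,0,-0.0005,0.05,0,0,0],[0,0,-0.0005,0.055,0,0,0],[0,0,-0.0005,0.055,0,0,0]],
  ],
)

```text
clock: 6.2
tool_pos: [0.4567, 0.0235, 0.1367]
orientation: [-179.7, -0.1, -94.4]
force: [-1.1, -1.7, 14.8]
opening: 0.008
gripper_force: 30.1
```

```bash
python3 - <<'E'
from h import *
o=ctrl.get_obs();print(o['tool_pos'],o['force'],o['moment'],o['opening'])
E
```

```text
[0.45674735 0.02354368 0.13669083] [-1.13220462 -1.67218191 14.83304251] [-0.61666796  0.80260822  0.02370982] 0.00801367116659778
```

Contact comes at the slot mouth, with Fz at 14.8 N and the tool deflected 2.5 mm toward +x, so the slot lies a little further in +x. I'll raise it, shift over and try again.

Call:
jog_arm(
  plan=[
    [[0,0,0,-0.008,0,0,0],[0,0,-0.004,-0.008,0,0,0],[0,0,-0.004,-0.003,0,0,0],[0,0,-0.004,0.002,0,0,0],[0,0,-0.004,0.006,0,0,0],[0,0,-0.004,0.006,0,0,0]],
  ],
)

```text
clock: 6.95
tool_pos: [0.4578, 0.023, 0.1275]
orientation: [180.0, -0.1, -94.5]
force: [-0.0, -0.4, -0.9]
opening: 0.0078
gripper_force: 30.0
```

Call:
jog_arm(
  plan=[
    [[0,0,0,0.006,0,0,0],[0,0,0,0.011,0,0,0],[0,0,0,0.014,0,0,0],[0,0,0,0.0165,0,0,0],[0,0,0,0.0165,0,0,0]],
  ],
)

```text
clock: 7.58
tool_pos: [0.4587, 0.0232, 0.1119]
orientation: [-179.9, -0.1, -94.5]
force: [-0.1, -1.6, 1.5]
opening: 0.0076
gripper_force: 30.0
```

Call:
jog_arm(
  plan=[
    [[0,0,0,0.0015,0,0,0],[0,0,0,0.0015,0,0,0],[0.2,0,0,0.0,0,0,0],[0.4,0,0,0.0,0,0,0],[0.5,0,0,0.0,0,0,0],[0.5,0,0,-0.05,0,0,0],[0.5,0,0,-0.1,0,0,0],[0.5,0,0,-0.1,0,0,0]],
  ],
)

```text
clock: 8.57
tool_pos: [0.4604, 0.024, 0.2153]
orientation: [-179.6, 0.1, -94.5]
force: [-0.3, 0.4, -0.3]
opening: 0.0436
gripper_force: 0.0
```

```bash
python3 - <<'E'
from h import *
o=ctrl.get_obs()
s=snap('scene');t=snap('top')
go((.52,-.192,.21,-91),o=o)
r=lambda a:cv2.resize(a,None,fx=4,fy=4,interpolation=cv2.INTER_CUBIC)
cv2.imwrite('pics/c6.png',np.hstack([r(s['image'][140:270,225:325]),r(t['image'][165:295,215:315])])[:,:,::-1])
a=proj(s,[[.4585,.0235,.16],[.4585-.0045,.0235,.12],[.459+.065*.078,.0235+.065,.16],[.459-.065*.078,.0235-.065,.16]]);print(((a-[225,140])*4).round())
E
```

```text
at 8.575 [0.4604 0.024  0.2153] [-1.7959e+02  8.0000e-02 -9.4480e+01] 0.04363413758485185 [-0.3  0.4 -0.3]
[0.2107, -0.0762, 0.0056] [-0.41, 0.07, -3.48]
[[158. 215.]
 [162. 280.]
 [ 49. 239.]
 [262. 192.]]
```

View pics/c6.png

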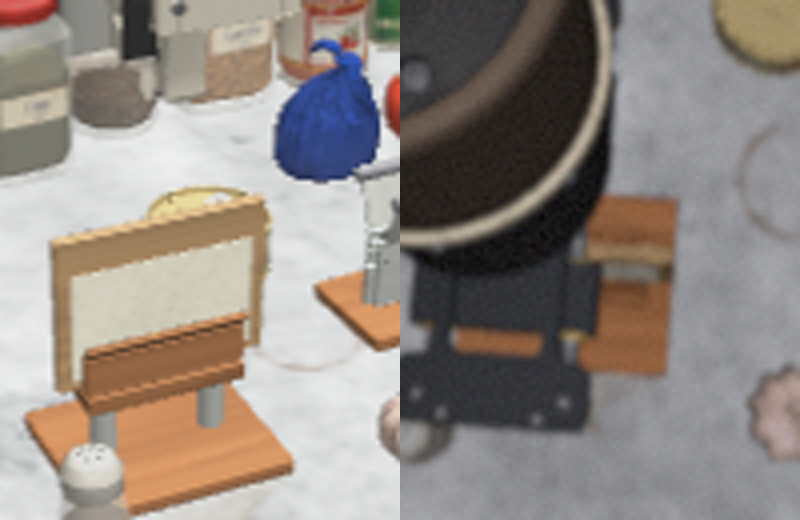

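The board is seated: its top corners are at (52,242) and (264,197), within about 1 px of prediction, and the lower edge is inside the beam. Next I'll check the clip position against the scene view.

```bash
python3 - <<'E'
from h import *
np.set_printoptions(precision=4,suppress=True)
s=load('scene');t=load('top')
print(onz(s,[[314.1,183.0],[323.0,193.8]],.099))
print(proj(s,[[.543,-.170,.097],[.497,-.170,.097]]))
ct=lambda p:np.array(p)/3+[140,175]-.33
print(tri(t,ct([[597,50],[600,112]]),s,[[314.1,183.0],[323.0,193.8]]))
print('board mid',onz(s,(np.array([[52,242],[264,197]])/4+[225,140]-.4),.16))
go((.515,-.192,.2,-91))
E
```

```text
[[ 0.5419 -0.1685  0.099 ]
 [ 0.484  -0.1567  0.099 ]]
[[314.3191 183.3723]
 [324.3819 191.0221]]
[[ 0.5447 -0.1703  0.0972  0.0002]
 [ 0.4998 -0.1707  0.0872  0.0038]]
board mid [[ 0.4622  0.0884  0.16  ]
 [ 0.4507 -0.0398  0.16  ]]
at 8.675 [0.458  0.0234 0.2115] [-179.94   -0.04  -94.52] 0.04358974623237575 [ 0.2  0.1 -1.3]
[0.2103, -0.0738, 0.0117] [-0.06, -0.04, -3.52]
```

Call:
jog_arm(
  plan=[
    [[0.95,0.05,-0.019,0.0,0,0,-1],[0.95,0.1,-0.038,0.0,0,0,-2],[0.95,0.15,-0.057,0.0,0,0,-3],[0.95,0.21,-0.079,0.011,0,0,-3.7],[0.95,0.21,-0.079,0.011,0,0,-3.7],[0.95,0.21,-0.079,0.06,0,0,-3.7],[0.95,0.21,-0.079,0.1,0,0,-3.7],[0.95,0.21,-0.079,0.13,0,0,-3.7],[0.95,0.21,-0.079,0.1425,0,0,-3.7],[0.95,0.21,-0.079,0.1425,0,0,-3.7]],
  ],
)

```text
clock: 9.93
tool_pos: [0.5199, -0.1921, 0.0687]
orientation: [179.9, -0.1, -90.8]
force: [0.2, -0.4, 0.5]
opening: 0.083
gripper_force: 0.0
```

Call:
jog_arm(
  plan=[
    [[0.72,0,0,0,0,0,0],[0.62,0,0,0,0,0,0],[0.6,0,0,0,0,0,0],[0.6,0,0,0,0,0,0]],
  ],
)

```text
clock: 10.42
tool_pos: [0.5207, -0.1925, 0.0698]
orientation: [-179.9, -0.1, -90.8]
force: [-0.4, 0.5, -0.4]
opening: 0.0537
gripper_force: 0.0
```

```bash
python3 - <<'E'
from h import *
o=ctrl.get_obs();print(o['tool_pos'],o['force'],o['moment'],o['opening'],o['gripper_force'])
s=snap('scene');t=snap('top')
r=lambda a:cv2.resize(a,None,fx=5,fy=5,interpolation=cv2.INTER_CUBIC)
cv2.imwrite('pics/c7.png',np.hstack([r(s['image'][140:250,285:375]),r(t['image'][150:260,300:370])])[:,:,::-1])
E
```

```text
[ 0.52065757 -0.19252203  0.06982872] [-0.36547058  0.45668199 -0.38921757] [ 0.08355049  0.07773166 -0.0071465 ] 0.053735806250897154 0.0
```

Call:
jog_arm(
  plan=[
    [[0.5,0,0,0,0,0,0],[0.5,0,0,0,0,0,0]],
  ],
)

```text
clock: 10.78
tool_pos: [0.5199, -0.1927, 0.0699]
orientation: [180.0, -0.1, -90.8]
force: [-5.2, 0.7, 6.7]
opening: 0.0448
gripper_force: 4.3
```

First contact came only at about 45 mm, with an upward push, so the fingertips are touching the rolls' shoulders. I'll open and go deeper.

Call:
jog_arm(
  plan=[
    [[0.95,0,0,-0.003,0,0,0],[0.95,0,0,-0.003,0,0,0],[0.95,0,0,-0.003,0,0,0],[0.95,0,0,0.01,0,0,0],[0.95,0,0,0.018,0,0,0],[0.95,0,0,0.022,0,0,0],[0.8,0,0,0.022,0,0,0],[0.65,0,0,0.022,0,0,0],[0.58,0,0,0.022,0,0,0],[0.58,0,0,0.022,0,0,0]],
  ],
)

```text
clock: 12.02
tool_pos: [0.5212, -0.1928, 0.0484]
orientation: [-179.9, -0.1, -90.8]
force: [-1.3, 1.5, 7.7]
opening: 0.0525
gripper_force: 9.8
```

Call:
jog_arm(
  plan=[
    [[0.52,0,0,0,0,0,0],[0.48,0,0,0,0,0,0],[0.44,0,0,0,0,0,0],[0.4,0,0,0,0,0,0],[0.38,0,0,0,0,0,0],[0.38,0,0,0,0,0,0]],
  ],
)

```text
clock: 12.78
tool_pos: [0.5241, -0.1932, 0.0509]
orientation: [-179.6, -0.2, -90.7]
force: [0.4, 1.0, 17.6]
opening: 0.0338
gripper_force: 13.6
```

```bash
python3 - <<'E'
from h import *
o=ctrl.get_obs();print(o['tool_pos'],o['force'],o['moment'],o['opening'],o['gripper_force'])
s=snap('scene');t=snap('top')
r=lambda a:cv2.resize(a,None,fx=5,fy=5,interpolation=cv2.INTER_CUBIC)
cv2.imwrite('pics/c8.png',np.hstack([r(s['image'][140:250,285:375]),r(t['image'][150:260,300:370])])[:,:,::-1])
# clip colour (grey bright) components in scene, below the rolls
E
```

```text
[ 0.52407065 -0.19321607  0.05085562] [ 0.39258041  0.98718382 17.64709976] [ 0.19953179  0.29821353 -0.00846955] 0.033847675942190535 13.586388677358627
```

Squeezed to 33.8 mm at 13.6 N, which is an angle of about 0.25. I'll lift gently off the rib.

Call:
jog_arm(
  plan=[
    [[0.38,0,0,-0.004,0,0,0],[0.38,0,0,-0.01,0,0,0],[0.38,0,0,-0.03,0,0,0],[0.38,0,0,-0.06,0,0,0],[0.38,0,0,-0.11,0,0,0],[0.38,0,0,-0.16,0,0,0],[0.38,0,0,-0.185,0,0,0],[0.38,0,0,-0.185,0,0,0]],
  ],
)

```text
clock: 13.88
tool_pos: [0.5213, -0.1924, 0.2346]
orientation: [-179.7, -0.1, -90.8]
force: [-0.1, -1.1, -0.9]
opening: 0.0336
gripper_force: 9.8
```

```bash
python3 - <<'E'
from h import *
o=ctrl.get_obs()
s=snap('scene');t=snap('top')
go((.4575,-.04,o['tool_pos'][2],-94.7),(.4575,.0235,o['tool_pos'][2],-94.7),o=o)
print(o['force'],o['moment'],o['opening'],o['gripper_force'])
print(proj(s,[o['tool_pos'],o['tool_pos']-np.array([0,0,.039])]),proj(t,o['tool_pos']))
# compare with before: grey at holder gone?
d=cv2.absdiff(s['image'],load('scene')['image']).max()
r=lambda a:cv2.resize(a,None,fx=5,fy=5,interpolation=cv2.INTER_CUBIC)
cv2.imwrite('pics/c9.png',r(s['image'][110:230,265:385])[:,:,::-1])
E
```

```text
at 13.875 [ 0.5213 -0.1924  0.2346] [-1.7975e+02 -9.0000e-02 -9.0800e+01] 0.033585708444166744 [-0.1 -1.1 -0.9]
[-0.1515, 0.0659, -0.0005] [-0.25, -0.08, 3.9]
[-0.2149, 0.0668, -0.0006] [-0.25, -0.08, 3.9]
[-0.08928827 -1.12847176 -0.94988223] [0.03912625 0.11917698 0.01288697] 0.033585708444166744 9.842476397752762
[[329.90732764 135.52909985]
 [328.81825089 150.09333583]] [[359.95550626 188.04777914]]
```

The clip is held (9.8 N, 33.6 mm). I'll move it over the board at this height and look.

Call:
jog_arm(
  plan=[
    [[0.38,-0.05,0.016,0,0,0,1],[0.38,-0.1,0.032,0,0,0,2],[0.38,-0.14,0.045,0,0,0,3],[0.38,-0.18,0.056,0,0,0,3.9],[0.38,-0.205,0.064,0,0,0,3.9],[0.38,-0.215,0.067,0,0,0,3.9],[0.38,-0.215,0.067,0,0,0,3.9],[0.38,-0.215,0.067,0,0,0,3.9]],
  ],
)

```text
clock: 14.98
tool_pos: [0.4564, 0.023, 0.2316]
orientation: [180.0, -0.1, -94.7]
force: [0.1, 0.5, -0.7]
opening: 0.0335
gripper_force: 9.8
```

```bash
python3 - <<'E'
from h import *
o=ctrl.get_obs();print(o['tool_pos'],o['orientation'],o['force'],o['opening'],o['gripper_force'])
s=snap('scene')
T=o['tool_pos']
for dx in(-.014,0,.014):
  for dy in(-.02,0,.02): print(dx,dy,((proj(s,[T[0]+dx,T[1]+dy,T[2]-.039])[0]-[205,120])*6).round())
print(((proj(s,[[.4575,.0235,.16],[.463,.0885,.16],[.452,-.0415,.16]])-[205,120])*6).round())
cv2.imwrite('pics/c10.png',cv2.resize(s['image'][120:220,205:335],None,fx=6,fy=6,interpolation=cv2.INTER_CUBIC)[:,:,::-1])
E
```

```text
[0.45643027 0.02299104 0.23164738] [ 1.79997828e+02 -1.15409467e-01 -9.47333389e+01] [ 0.14107109  0.47082638 -0.71238468] 0.0335099774184761 9.810002893209457
-0.014 -0.02 [428. 372.]
-0.014 0 [380. 384.]
-0.014 0.02 [331. 396.]
0 -0.02 [409. 356.]
0 0 [361. 368.]
0 0.02 [313. 380.]
0.014 -0.02 [391. 340.]
0.014 0 [343. 352.]
0.014 0.02 [295. 364.]
[[358. 444.]
 [194. 480.]
 [516. 411.]]
```

View pics/c10.png

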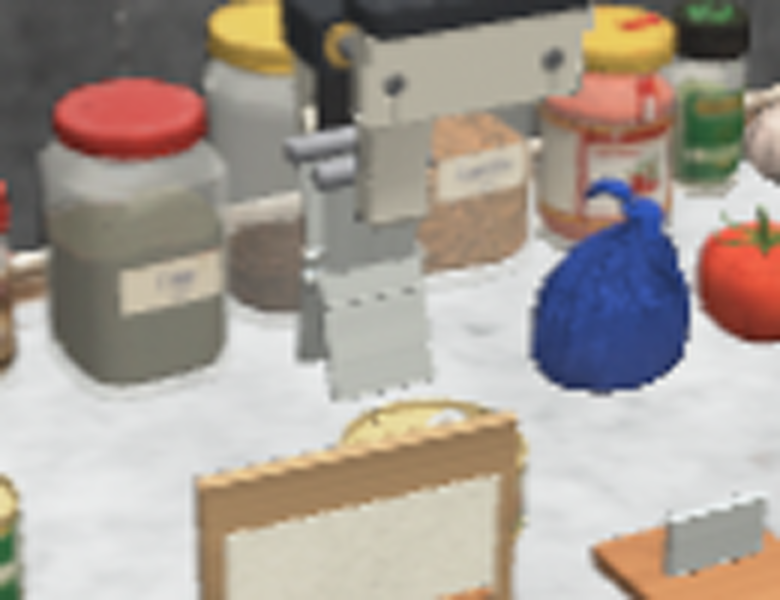

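The clip is held upright and gaping. The front jaw tip runs (333,400)–(433,380), the back jaw tip is near (300,359), and the board edge below runs (197,483)–(517,415) with its middle at (357,449). They line up to about 2 mm, so I'll shift 1.5 mm along y and lower.

Call:
jog_arm(
  plan=[
    [[0.38,-0.0015,0,0.01,0,0,0],[0.38,-0.0015,0,0.02,0,0,0],[0.38,-0.0015,0,0.03,0,0,0],[0.38,-0.0015,0,0.04,0,0,0],[0.38,-0.0015,0,0.048,0,0,0],[0.38,-0.0015,0,0.048,0,0,0],[0.38,-0.0015,0,0.048,0,0,0]],
  ],
)

```text
clock: 15.9
tool_pos: [0.4568, 0.0252, 0.1843]
orientation: [-179.9, -0.1, -94.7]
force: [0.5, 0.1, -1.1]
opening: 0.0337
gripper_force: 9.8
```

```bash
python3 - <<'E'
from h import *
o=ctrl.get_obs();print(o['tool_pos'],o['force'],o['moment'],o['opening'],o['gripper_force'])
p=load('scene');s=snap('scene')
# board corners unmoved? and front jaw shift, by template matching
def tm(x0,y0,x1,y1,m):
    t=p['image'][y0:y1,x0:x1];w=s['image'][y0-m:y1+m,x0-m:x1+m]
    r=cv2.matchTemplate(w,t,cv2.TM_CCOEFF_NORMED);_,v,_,l=cv2.minMaxLoc(r);return v,np.array(l)-m
print('board L',tm(233,196,243,212,5),'board R',tm(284,184,296,200,5))
print('jaw',tm(258,162,280,190,25))
T=o['tool_pos'];print(proj(s,[T-np.array([0,0,.039])])-proj(s,[[.4564,.023,.1926]]))
E
```

```text
[0.4568272  0.02516679 0.18434817] [ 0.48318115  0.08663877 -1.06590653] [0.02274484 0.04164186 0.03400557] 0.033734403999244295 9.793233275413513
board L (0.9998347163200378, array([0, 0])) board R (0.9999117851257324, array([0, 0]))
jaw (0.5077468752861023, array([0, 0]))
[[-1.02399217 18.72002707]]
```

```bash
python3 - <<'E'
from h import *
s=load('scene')['image'];p=cv2.imread('pics/c10.png')
g=cv2.cvtColor(s,cv2.COLOR_RGB2HSV)
for y in range(178,212): print(y,''.join('#' if g[y,x,1]<40 and g[y,x,2]>90 else ('p' if g[y,x,1]<75 else '.') for x in range(236,300)))
S=load('scene');print(proj(S,[[.4428,.0452,.145],[.4428,.0052,.145],[.4568,.0252,.16],[.4708,.0452,.145]]).round(1))
E
```

```text
178 ##########################################################......
179 ##########################################################......
180 ###########################################################.....
181 ###########################################################.....
182 ############################################################....
183 #############################################################...
184 ###############################################################.
185 ################################################################
186 #########################################ppp####################
187 ######################################p........pp###############
188 ######################################p...p###p...p##p##########
189 ######################################ppp#####p........#########
190 ######################################pp##pppp.........#########
191 #######################################................#########
192 #######################################p................########
193 #######################################p................p####
[... 606 characters left out ...]
######...p########
203 ##.....................############################p...p########
204 ##.....................p###########################p...p########
205 ##....................p############################p...p########
206 ##................pp###############################p...p########
207 ##...........ppp###################################p....########
208 ##p......ppp#######################################p....########
209 ##p...p############################################p...#########
210 ##p...p############################################p...#########
211 ##p...p############################################p..p#########
[[259.3 205.2]
 [275.  200.8]
 [264.2 194.4]
 [253.4 199.5]]
```

The front jaw covers the board face over columns 259–276, matching its projection. The back jaw is hidden behind the board, the board hasn't moved, and there's no contact force. I'll hand it in.

```bash
python3 -c "
from plant import ctrl
print(ctrl.close_job())"
```

```text
the job is handed in; nothing more can be done
None
```

The job is handed in: the recipe board stands fully down in the stand's slot, and the clip is held squeezed open over the middle of its top edge. In the last readings the board had not moved and there was no contact force (about 16 s on the clock).

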